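Reset the tripped breaker of the pager charging dock

TASK

One bay of the pager charging dock has tripped: its breaker button has popped up in its well and shows its red collar, while the other two are home. Using only your fingertips, switch the dock off at its green rocker (near half, with the ring, fully down), then reach into the well and press the popped button fully home so that it stays, then switch the dock on again (far half, with the bar, fully down). Leave the other two bays, the pagers and everything lying about alone, pick nothing up, and finish clear of the dock.

Things in the scene. Friction and masses are not known exactly. Their poses are not given: they have to be found in the camera images.
- dock: Pager charging dock, fixed: low grey tray 152 mm deep (x), 290 mm wide (y). Origin: centre of its underside, on the worktop; x from its front edge to its back (away from the robot within 0.25 rad), y left, z up. In it side by side, tops 45 mm above the worktop: a grey switch module at y = -102 mm (right end), three white bays at y = -34, 34, 102 mm (which bay is where changes).
- rocker (a joint): Dock's mains switch: green V-shaped rocker, 58 mm (along dock x) x 31 mm, pin across its middle at dock x -22, y -102 mm, height 41 mm. -0.14 to 0.14 rad. Positive: far half (white bar) down = ON, as at the start; negative: near half (white ring) down = OFF. Lowered half lies level 46.5 mm above the worktop, raised end 54 mm. Stays where left; 4 N pressed 20 mm from the pin moves it.
- rocker_near (a point): Point on top of the rocker's near half (white ring, towards the robot), 20 mm from the pin; moves with the rocker. Press down here to switch off.
- rocker_far (a point): Point on top of the rocker's far half (white bar), 20 mm from the pin; moves with the rocker. Press down here to switch on.
- bay_a: White charging bay 142 x 66 x 37 mm, fixed in the dock, axes parallel to the dock's; origin: centre of its underside, 8 mm above the worktop. Round breaker well at bay x -34 mm: 48 mm across, its grey collar (57 mm outside) rising to 48 mm above the worktop, its floor at 19 mm. Pager slot at bay x +44 mm, with a black pager in it.
- breaker_a (a joint): Breaker button of bay_a, upright in the middle of its well: black cap 17 mm across with a red collar (26 mm) round its foot. 0 m = popped out (tripped, collar shows, cap's top 31 mm above the worktop); 0.007 = home (collar hidden, top at 24 mm). Slides straight down against about 4 N to a hard stop at 0.007; stays where left. One of the three is popped at the start, two are home.
- breaker_a_top (a point): Centre of the top of the cap of breaker_a; moves with the button.
- bay_b: White charging bay 142 x 66 x 37 mm, fixed in the dock, axes parallel to the dock's; origin: centre of its underside, 8 mm above the worktop. Round breaker well at bay x -34 mm: 48 mm across, its grey collar (57 mm outside) rising to 48 mm above the worktop, its floor at 19 mm. Pager slot at bay x +44 mm, with a black pager in it.
- breaker_b (a joint): Breaker button of bay_b, upright in the middle of its well: black cap 17 mm across with a red collar (26 mm) round its foot. 0 m = popped out (tripped, collar shows, cap's top 31 mm above the worktop); 0.007 = home (collar hidden, top at 24 mm). Slides straight down against about 4 N to a hard stop at 0.007; stays where left. One of the three is popped at the start, two are home.
- breaker_b_top (a point): Centre of the top of the cap of breaker_b; moves with the button.
- bay_c: White charging bay 142 x 66 x 37 mm, fixed in the dock, axes parallel to the dock's; origin: centre of its underside, 8 mm above the worktop. Round breaker well at bay x -34 mm: 48 mm across, its grey collar (57 mm outside) rising to 48 mm above the worktop, its floor at 19 mm. Pager slot at bay x +44 mm, empty.
- breaker_c (a joint): Breaker button of bay_c, upright in the middle of its well: black cap 17 mm across with a red collar (26 mm) round its foot. 0 m = popped out (tripped, collar shows, cap's top 31 mm above the worktop); 0.007 = home (collar hidden, top at 24 mm). Slides straight down against about 4 N to a hard stop at 0.007; stays where left. One of the three is popped at the start, two are home.
- breaker_c_top (a point): Centre of the top of the cap of breaker_c; moves with the button.
- pager_a_mid (a point): Centre of the loose black pager (17 x 51 x 54 mm) that stands upright in the slot of bay_a; its top is 73 mm above the worktop, 78 mm behind the middle of the well.
- pager_b_mid (a point): Centre of the loose black pager (17 x 51 x 54 mm) that stands upright in the slot of bay_b; its top is 73 mm above the worktop, 78 mm behind the middle of the well.
- marker: Loose bystander: blue and white marker pen lying on the worktop beside the dock, 134 mm long, 17 mm thick; origin under its middle.
- badge: Loose bystander: white and blue identity badge in its clear holder, 122 x 62 x 9 mm, lying flat between the dock and the robot; origin under its middle.
- notes: Loose bystander: pad of yellow sticky notes, 75 x 75 x 16 mm, lying flat to the left of the dock; origin under its middle.
- thermometer: Loose bystander: white infra-red thermometer gun lying on its side at the left, 150 x 142 x 36 mm; origin under its middle.

How it is judged:
By the outcome, as a careful person would: the job done as asked, in the order asked, and still so for the second after the job is handed in, with the robot touching nothing.
It also fails if it takes over 51 s, if anything falls off the work surface, if the arm or the gripper's body presses on something with over 40 N, if the wrist force passes 120 N, or if a joint passes its speed limit or range.

ROBOT

A 6-joint arm with a two-finger parallel gripper is mounted at the origin on a cart in front of the work surface, level with it; the furniture and walls round the work are solid. World frame = base frame: x ahead of the robot, y to its left, z up, the work surface at z = 0. Lengths are in m, angles in degrees, forces in N, time in s.
With the tool pointing down it reaches from about 0.3 to 0.75 m from the base axis. Payload 8.5 kg.
Tool frame: the origin (TCP) lies on the centre line of the jaws, within the pads' length; the fingertips stand 11 mm ahead of it and the grasp point (between the pads) lies 8 mm behind it; x points along the fingers, y is the direction in which the jaws open and shut, and the axes are right-handed (so a half turn about x gives the same grasp; the last joint's range is limited). The gripper opens to 85 mm and grips with 20 to 120 N. Pads are 22 mm wide; open, the fingers measure 114 mm over their backs; the gripper's body (76 mm by 85 mm) begins 54 mm behind the grasp point. The pads swing forward as they close: fully open they stand 13 mm farther back than shut.
Start: joints at [-84.815, 21.807, 74.336, -0, 83.858, -12.336], TCP at [0.166, -0.524, 0.242] pointing down, gripper open.
Joint ranges: [-178.18, 178.18], [-50.72, 133.34], [12.68, 142.11], [-81.47, 261.47], [9.98, 163.14], [-165.26, 165.26]. Speed limits (degrees/s): [136.94, 136.94, 180, 180, 180, 180].

INTERFACE

Orientations are given as a 3x3 rotation matrix whose columns are the frame's x, y, z axes.
In Python, from rig import env gives the robot as it stands.
- The arm moves only by the tool carry_out, never from a script. Its argument "motion" is a list that holds one entry, the list of rows, each a list of 7 numbers: the shift along the tool's x, y, z in cm, then the turn, a rotation vector about the tool's x, y, z in rad, then the finger opening in cm, from 0 to 8.54. A call has 1 to 5 rows; each row is the pose to reach, as a shift and turn from the pose commanded when the call began, along the tool's axes at that moment; what a row does not reach only later rows make up. A row lasts 1/12 s, in which the tool goes at most 41.7 mm and 7.16 degrees, less where a joint would pass 70% of its speed; a pose out of reach is approached as far as the arm can. A call with a gripper value outside its range is refused whole. The fingers move at their own pace and stop on an object; "grip_force" is the grip in N (left out, the last holds). Time passes only in rows, so rows that repeat a pose let the fingers close. It gives the time, the measured TCP pose, the force and the opening at its end, in the units of the state.
- env.observe(): the state, without advancing time (a new reading comes with each control period).
- env.get_image(name): name is "scene" or "top"; returns a dict with "image" (480x640x3 uint8, red, green, blue), "fov_y" (degrees; the focal length in pixels is half the picture's height over the tangent of half this angle, whatever the lens; pixels are square), "cx", "cy" (the principal point, pixels), "R" (3x3) and "t" (3): a world point X has camera coordinates R X + t. Camera axes: x right, y down, z forward; pixel columns grow to the right and rows downward; lengths in m; the calibration is good to about 2 mm. A picture is of the moment at which its call begins. There is no depth.
- env.close_job(): hands the job in, once; it reports no verdict.
The state is a dict: "time_s": time; "q": joint angles; "qvel": joint speeds; "joint_efforts": joint torques, N m; "position": TCP position; "tool_rot": TCP orientation; "ft_force": force on the tool from outside, world axes, zero at the start; "wrist_torque": the same for the moment, N m; "grip_width": finger opening in m.
Only numpy, scipy, OpenCV 4.12 (cv2) and the standard library are available. Lean on these libraries where they do the work, as an engineer would, in place of code of your own. Each camera call takes 0.05 s, during which the arm holds its last target. There are 200 camera calls.

## Working session

There is one attempt and no reset: what is moved stays moved. The work goes in short steps, Python scripts to look and compute and a tool call to move; the robot and the scene stay as the last step left them, time stands still between calls to the robot, and variables do not carry over. Pictures are saved under pics/ and viewed, on a budget of 10 in all, crops included, one or two more only if the job needs it, and the job is handed in when it is done.

Besides the shell and the picture viewer there is one more tool, called after "Emit:" as name([rows], argument=value, ...), one row to a line, values as JSON. carry_out: Moves the arm, as the interface text tells. Its arguments: {"type":"object","properties":{"motion":{"type":"array","items":{"type":"array","items":{"type":"array","items":{"type":"number"}}}},"grip_force":{"type":"number"}},"required":["motion"]}

```bash
mkdir -p pics; ls
python3 - <<'E'
from rig import env
import cv2,pickle
for n in("scene","top"):
    d=env.get_image(n);pickle.dump(d,open(n+".pkl","wb"))
    cv2.imwrite(f"pics/{n}0.png",d["image"][:,:,::-1]);print(n,d["fov_y"],d["cx"],d["cy"],d["R"],d["t"])
print(env.observe())
E
```

```text
pics
scene 49.98928145289524 313.33198355406057 243.50773289277586 [[-0.81087287 -0.58504106  0.01456514]
 [-0.34242703  0.45413039 -0.82250186]
 [ 0.47458289 -0.67193195 -0.56857589]] [0.47689163 0.21095893 0.90582537]
top 55.570458220702626 320.30380859307087 235.41195290054392 [[ 0.00700604 -0.99946367 -0.03198895]
 [-0.99102116 -0.00266833 -0.13367848]
 [ 0.13352143  0.03263828 -0.99050834]] [0.08036491 0.54425207 0.94481218]
{'time_s': 0.1, 'q': array([-8.48156936e+01,  2.18371878e+01,  7.43787296e+01,  1.85038468e-03,
        8.38556454e+01, -1.23343375e+01]), 'qvel': array([-0.00927615, -0.21261684, -0.12439869, -0.00487862,  0.04027199,
        0.0807663 ]), 'joint_efforts': array([ 4.81754862e-03, -4.49217439e+01, -2.31660032e+01, -9.48125580e-05,
        3.63297768e-03,  6.48397762e-07]), 'position': array([ 0.16555609, -0.52424764,  0.24178285]), 'tool_rot': array([[-8.08815091e-05,  3.01012757e-01, -9.53620110e-01],
       [ 1.24679801e-03, -9.53619341e-01, -3.01012620e-01],
       [-9.99999219e-01, -1.21331801e-03, -2.98171936e-04]]), 'ft_force': array([-0.42608397,  0.12020921, -0.09881508]), 'wrist_torque': array([-0.01636002, -0.02267806, -0.01015151]), 'grip_width': 0.08553205017169463}
```

View pics/top0.png

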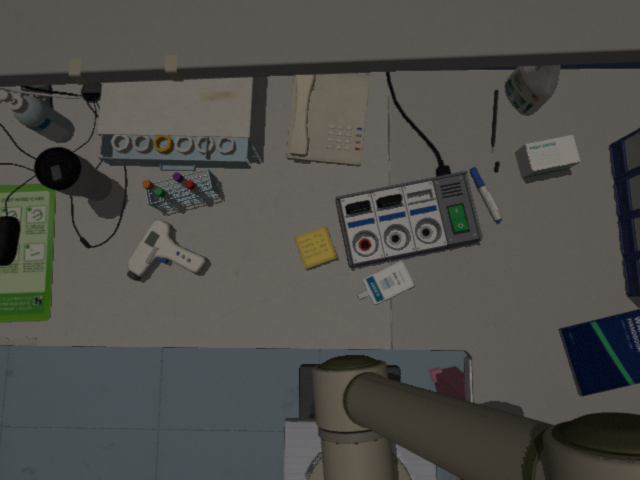

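View pics/scene0.png

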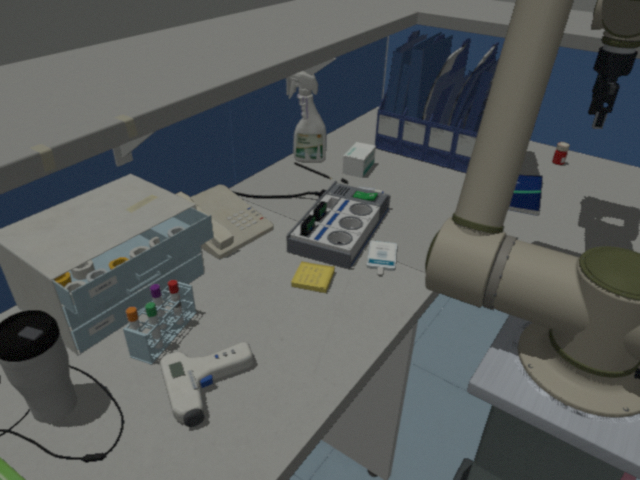

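The popped breaker is in the leftmost bay: there is red at top-view pixel (364,243). The rocker is at about (457,218). Next I'll measure the dock's pose.

```bash
cat > h.py <<'E'
import numpy as np,cv2
def K(d):
    f=240/np.tan(np.radians(d["fov_y"]/2));return f
def ray(d,u,v,z):
    f=K(d);r=d["R"].T@np.array([(u-d["cx"])/f,(v-d["cy"])/f,1]);c=-d["R"].T@d["t"]
    return c+r*(z-c[2])/r[2]
def proj(d,X):
    p=d["R"]@np.array(X)+d["t"];f=K(d);return np.array([d["cx"]+f*p[0]/p[2],d["cy"]+f*p[1]/p[2]])
E
python3 - <<'E'
from h import *
import pickle
d=pickle.load(open("top.pkl","rb"));im=d["image"].astype(int)
print("cam",-d["R"].T@d["t"])
x0,y0,x1,y1=325,160,495,275
c=im[y0:y1,x0:x1];r,g,b=c[...,0],c[...,1],c[...,2]
for n,m,z in(("red",(r>g+40)&(r>b+40),.027),("green",(g>r+30)&(g>b+20),.049)):
    k,l,s,ce=cv2.connectedComponentsWithStats(m.astype(np.uint8))
    for i in range(1,k):
        if s[i,4]>8: print(n,s[i],ce[i]+[x0,y0],ray(d,*(ce[i]+[x0,y0]),z))
e=cv2.resize(d["image"][y0:y1,x0:x1],None,fx=4.7,fy=4.7,interpolation=cv2.INTER_CUBIC)
cv2.imwrite("pics/crop.png",e[:,:,::-1])
E
```

```text
cam [0.41264961 0.050937   1.01116992]
red [34 79 12 11 55] [363.78181818 244.03636364] [ 0.52669362 -0.01112646  0.027     ]
green [123  45  21  27 342] [457.76900585 217.71345029] [ 0.58105244 -0.20909477  0.049     ]
```

View pics/crop.png

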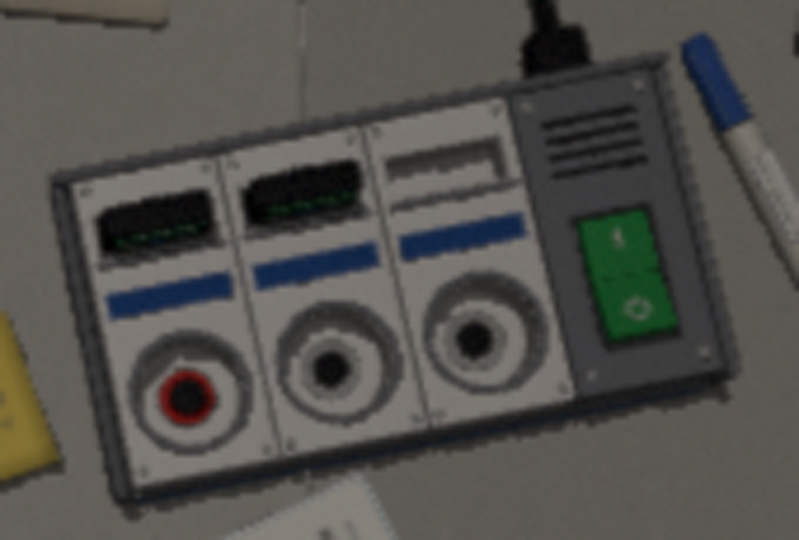

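Run:
```python
from h import *
import pickle
d=pickle.load(open("top.pkl","rb"));s=pickle.load(open("scene.pkl","rb"))
cr=lambda u,v,z:ray(d,(u+.5)/4.7-.5+325,(v+.5)/4.7-.5+160,z)
# (pixel, z, dock xy)
obs=[((190,391),.048,(-.034,.102)),((338,363),.048,(-.034,.034)),((487,333),.048,(-.034,-.034)),
 ((188,398),.031,(-.034,.102)),((331,370),.024,(-.034,.034)),((474,340),.024,(-.034,-.034)),((628,272),.047,(-.022,-.102))]
P=np.array([cr(*o[0],o[1])[:2] for o in obs]);D=np.array([o[2] for o in obs])
pc,dc=P.mean(0),D.mean(0);A=(D-dc).T@(P-pc)
th=np.arctan2(A[0,1]-A[1,0],A[0,0]+A[1,1]);R=np.array([[np.cos(th),-np.sin(th)],[np.sin(th),np.cos(th)]])
t=pc-R@dc;print("yaw",th,"origin",t);print("resid mm",(P-(D@R.T+t))*1e3)
for n,p in(("near",(-.042,-.102)),("pin",(-.022,-.102)),("far",(-.002,-.102)),("well",(-.034,.102))):print(n,R@p+t)
print("marker",cr(745,165,.01),"scene")
# verify with scene camera: green rocker centroid & well
im=s["image"].astype(int);r,g,b=im[...,0],im[...,1],im[...,2]
m=((g>r+30)&(g>b+20));m[:180]=0;m[210:]=0;ys,xs=np.nonzero(m);k=(xs>340)&(xs<400);print("green scene",xs[k].mean(),ys[k].mean(),k.sum())
for X in((-.022,-.102,.049),(-.034,.102,.048),(-.034,.034,.048),(-.034,-.034,.048),(-.034,.102,.031)):print(X,proj(s,[*(R@X[:2]+t),X[2]]))
c=cv2.resize(s["image"][170:270,280:400],None,fx=6,fy=6,interpolation=cv2.INTER_CUBIC);cv2.imwrite("pics/crops.png",c[:,:,::-1])
```

```text
yaw 0.21168091608905473 origin [ 0.58059568 -0.10541384]
resid mm [[ 0.99194547  0.36899999]
 [-0.3488244   0.11414828]
 [-0.78823705 -0.54918712]
 [-0.23347481  0.18642957]
 [-0.45494075  0.14435412]
 [-0.55961216  0.58574818]
 [ 1.39314371 -0.85049302]]
near [ 0.56096373 -0.21396147]
pin [ 0.58051731 -0.20975939]
far [ 0.60007089 -0.20555732]
well [ 0.52592403 -0.01283409]
marker [ 0.63976082 -0.27710526  0.01      ] scene
green scene 364.7435897435897 195.28205128205127 156
(-0.022, -0.102, 0.049) [364.87483144 194.435034  ]
(-0.034, 0.102, 0.048) [339.88939016 236.9681562 ]
(-0.034, 0.034, 0.048) [350.57179384 222.0507231 ]
(-0.034, -0.034, 0.048) [360.36745156 208.3715856 ]
(-0.034, 0.102, 0.031) [339.55428677 243.30225294]
```

View pics/crops.png

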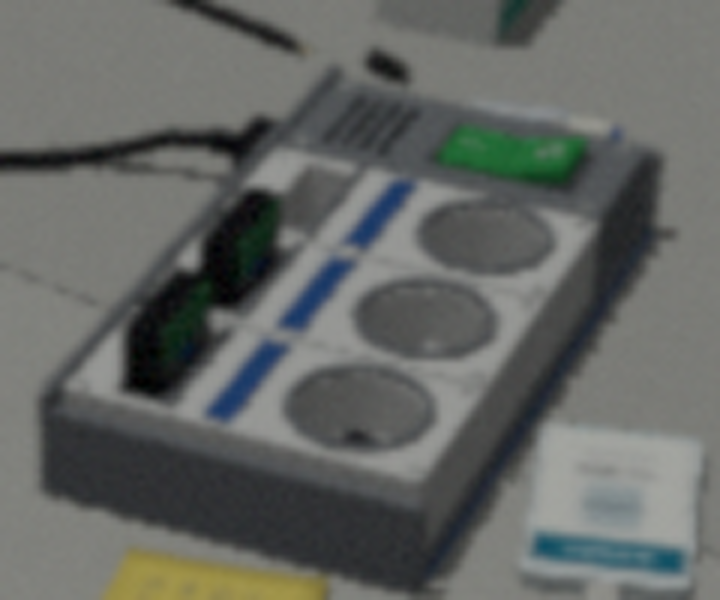

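The scene-view projections agree to about 1 px, so the dock pose is good. Before moving I'll check the height of the overhead shelf.

Run:
```python
from h import *
import pickle
d=pickle.load(open("top.pkl","rb"));s=pickle.load(open("scene.pkl","rb"))
for z in(.3,.4,.5,.6,.7):
    print(z,[(ray(d,u,v,z)[:2].round(3),proj(s,ray(d,u,v,z)).round()) for u,v in((170,70),(320,75),(600,69))])
R=env=None
from rig import env
o=env.observe();T=o["tool_rot"];p=o["position"]
for n,X in(("near",(.561,-.214,.12)),("far",(.6001,-.2056,.08)),("well",(.526,-.0128,.08))):print(n,T.T@(np.array(X)-p)*100)
```

```text
0.3 [(array([0.788, 0.328]), array([111., 153.])), (array([0.776, 0.077]), array([219., 113.])), (array([ 0.782, -0.378]), array([339.,  64.]))]
0.4 [(array([0.735, 0.289]), array([139.,  96.])), (array([0.725, 0.073]), array([235.,  67.])), (array([ 0.73 , -0.318]), array([345.,  30.]))]
0.5 [(array([0.682, 0.25 ]), array([171.,  31.])), (array([0.674, 0.069]), array([254.,  14.])), (array([ 0.678, -0.258]), array([352., -10.]))]
0.6 [(array([0.629, 0.211]), array([207., -43.])), (array([0.623, 0.066]), array([277., -50.])), (array([ 0.626, -0.197]), array([361., -60.]))]
0.7 [(array([0.577, 0.172]), array([ 250., -131.])), (array([0.572, 0.062]), array([ 304., -128.])), (array([ 0.574, -0.137]), array([ 373., -125.]))]
near [ 12.21375876 -17.6676727  -47.04554117]
far [ 16.2144867  -17.2868998  -51.02585371]
well [ 16.2391243  -37.90318522 -49.76305202]
```

Emit:
carry_out([
  [[0,-1.4,-3.7,0.019,0,0,0],[0,-2.8,-7.4,0.037,0,0,0],[0,-4.2,-11.1,0.056,0,0,0],[0,-5.6,-14.8,0.075,0,0,0],[0,-7,-18.5,0.0934,0,0,0]],
], grip_force=20)

```text
time_s: 0.52
position: [0.322, -0.4005, 0.2421]
tool_rot: [[-0.0, 0.209, -0.978], [0.001, -0.978, -0.209], [-1.0, -0.001, 0.0]]
ft_force: [0.7, -1.5, -0.2]
grip_width: 0.0255
```

```bash
cat >> h.py <<'E'
th=.2117;Rd=np.array([[np.cos(th),-np.sin(th)],[np.sin(th),np.cos(th)]]);td=np.array([.5806,-.1054])
def go(env,x,y,z):
    o=env.observe();print(o["time_s"],o["position"],o["ft_force"],o["grip_width"],"y",o["tool_rot"][:,1].round(3))
    print("shift cm",o["tool_rot"].T@(np.array([*(Rd@[x,y]+td),z])-o["position"])*100)
E
python3 -c "
from h import *;from rig import env
go(env,-.042,-.102,.12)"
```

```text
0.5167 [ 0.32197998 -0.40054506  0.24210644] [ 0.67084349 -1.47673701 -0.24260525] 0.0254796767133682 y [ 0.209 -0.978 -0.001]
shift cm [ 12.21381092 -13.23342703 -27.27904983]
```

Emit:
carry_out([
  [[0,-1.7,-3.5,0,0,0,0],[0,-3.4,-7,0,0,0,0],[0.8,-5.1,-10.5,0,0,0,0],[1.8,-6.8,-14,0,0,0,0],[2.8,-8.3,-17.1,0,0,0,0]],
])

```text
time_s: 0.93
position: [0.4721, -0.283, 0.2139]
tool_rot: [[0.0, 0.211, -0.977], [0.0, -0.977, -0.211], [-1.0, -0.0, -0.0]]
ft_force: [0.2, -0.8, 0.5]
grip_width: 0.0002
```

Emit:
carry_out([
  [[2,-1.3,-2.7,0,0,0,0],[4,-2.6,-5.4,0,0,0,0],[6,-3.9,-8,0,0,0,0],[7.7,-4.9,-10.2,0,0,0,0],[9.4,-4.9,-10.2,0,0,0,0]],
])

```text
time_s: 1.35
position: [0.5624, -0.2125, 0.1187]
tool_rot: [[0.0, 0.214, -0.977], [0.001, -0.977, -0.214], [-1.0, -0.001, -0.0]]
ft_force: [-1.1, -0.7, -0.1]
grip_width: 0.0001
```

```bash
python3 -c "
from h import *;from rig import env
go(env,-.042,-.102,.0575)
d=env.get_image('top');cv2.imwrite('pics/t1.png',cv2.resize(d['image'][130:290,320:520],None,fx=4,fy=3.75*1.0667)[:,:,::-1])"
```

```text
1.35 [ 0.56235318 -0.2124638   0.11873849] [-1.06449505 -0.65354088 -0.12128371] 8.341397505613094e-05 y [ 0.214 -0.977 -0.001]
shift cm [6.12366733 0.12110846 0.16945191]
```

View pics/t1.png

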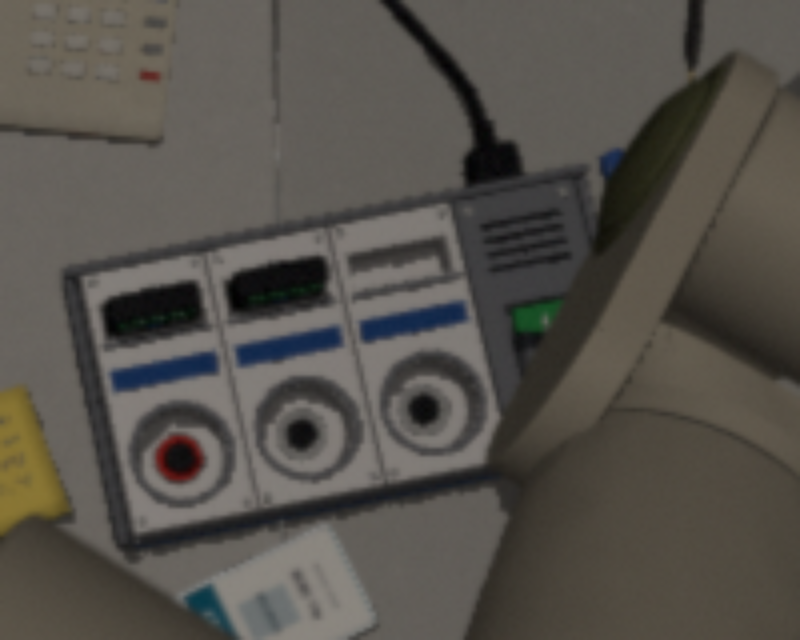

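Over the rocker now; the arm hides it in the top view. I'll press the near half in small steps.

Emit:
carry_out([
  [[1.5,0.1,0.2,0,0,0,0],[3,0.1,0.2,0,0,0,0],[4,0.1,0.2,0,0,0,0],[4.7,0.1,0.2,0,0,0,0],[5.2,0.1,0.2,0,0,0,0]],
])

```text
time_s: 1.82
position: [0.558, -0.2171, 0.0679]
tool_rot: [[-0.0, 0.21, -0.978], [0.0, -0.978, -0.21], [-1.0, -0.0, 0.0]]
ft_force: [0.4, 0.6, 1.5]
grip_width: -0.0002
```

Emit:
carry_out([
  [[0.15,0,0,0,0,0,0],[0.3,0,0,0,0,0,0],[0.45,0,0,0,0,0,0],[0.6,0,0,0,0,0,0],[0.7,0,0,0,0,0,0]],
])

```text
time_s: 2.23
position: [0.5582, -0.2171, 0.0618]
tool_rot: [[0.0, 0.211, -0.978], [-0.001, -0.978, -0.211], [-1.0, 0.001, -0.0]]
ft_force: [-1.6, -0.5, 3.4]
grip_width: -0.0003
```

Emit:
carry_out([
  [[0,-0.12,-0.18,0,0,0,0],[0,-0.24,-0.35,0,0,0,0],[0.15,-0.24,-0.35,0,0,0,0],[0.3,-0.24,-0.35,0,0,0,0],[0.4,-0.24,-0.35,0,0,0,0]],
])

```text
time_s: 2.65
position: [0.561, -0.2137, 0.0574]
tool_rot: [[-0.0, 0.211, -0.977], [0.0, -0.977, -0.211], [-1.0, -0.0, 0.0]]
ft_force: [-4.8, 1.2, 14.8]
grip_width: -0.0002
```

```bash
python3 -c "
from h import *;from rig import env
go(env,-.042,-.102,.0575)"
```

```text
2.65 [ 0.5610494  -0.21365603  0.05735879] [-4.83150371  1.19499338 14.84883703] -0.00016859840514364585 y [ 0.211 -0.977 -0.   ]
shift cm [-0.0141191   0.02686535  0.01391358]
```

Contact is firm at the expected height (15 N). I'll press slightly more to confirm the stop, then lift and look.

Emit:
carry_out([
  [[0.08,0,0,0,0,0,0],[0.08,0,0,0,0,0,0]],
])

```text
time_s: 2.82
position: [0.5611, -0.2137, 0.0574]
tool_rot: [[0.0, 0.211, -0.978], [-0.0, -0.978, -0.211], [-1.0, 0.0, -0.0]]
ft_force: [-5.1, 0.6, 10.7]
grip_width: 0.0002
```

Emit:
carry_out([
  [[-1,0,0,0,0,0,0],[-3,0,0,0,0,0,0],[-5,0,0,0,0,0,0],[-5.5,4,0,0,0,0,0],[-5.5,8,0,0,0,0,0]],
])

```text
time_s: 3.23
position: [0.5792, -0.2918, 0.1143]
tool_rot: [[0.003, 0.214, -0.977], [-0.002, -0.977, -0.214], [-1.0, 0.002, -0.003]]
ft_force: [0.9, -0.1, 0.8]
grip_width: -0.0001
```

```bash
python3 -c "
from h import *;from rig import env
go(env,-.034,.102,.12)
d=env.get_image('top');s=env.get_image('scene')
a=cv2.resize(d['image'][150:270,420:520],(400,480));b=cv2.resize(s['image'][165:245,320:400],(400,400))
cv2.imwrite('pics/t2.png',np.hstack([a,np.pad(b,((0,80),(0,0),(0,0)))])[:,:,::-1])"
```

```text
3.2333 [ 0.57918695 -0.29177761  0.1142863 ] [ 0.85748323 -0.14546171  0.7536534 ] -9.260674066642363e-05 y [ 0.214 -0.977  0.002]
shift cm [ -0.63830631 -28.38785023  -0.7628404 ]
```

View pics/t2.png

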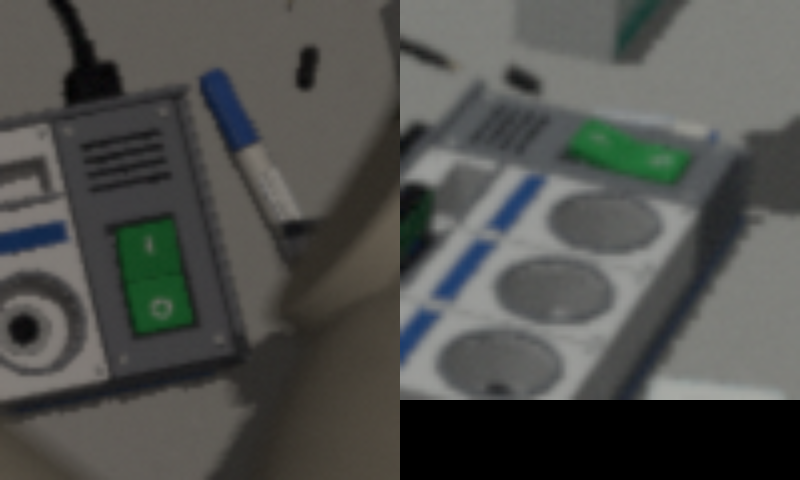

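The rocker shows near half down and far half raised, so it is OFF. Next is the left well.

Emit:
carry_out([
  [[-0.3,-3,0,0,0,0,0],[-0.6,-7,-0.2,0,0,0,0],[-0.6,-11,-0.4,0,0,0,0],[-0.6,-15,-0.6,0,0,0,0],[-0.6,-19,-0.6,0,0,0,0]],
])

```text
time_s: 3.75
position: [0.5432, -0.1029, 0.1175]
tool_rot: [[0.0, 0.21, -0.978], [0.001, -0.978, -0.21], [-1.0, -0.0, -0.0]]
ft_force: [0.1, -0.1, 0.3]
grip_width: -0.0001
```

Emit:
carry_out([
  [[0,-4,0,0,0,0,0],[0,-8,0,0,0,0,0],[0,-9,0,0,0,0,0],[0,-9,0,0,0,0,0],[0,-9,0,0,0,0,0]],
])

```text
time_s: 4.17
position: [0.5251, -0.0169, 0.1177]
tool_rot: [[0.001, 0.212, -0.977], [-0.0, -0.977, -0.212], [-1.0, 0.0, -0.001]]
ft_force: [-0.4, -0.4, 0.0]
grip_width: -0.0002
```

```bash
python3 -c "
from h import *;from rig import env
go(env,-.034,.102,.042)
d=env.get_image('top');s=env.get_image('scene')
a=cv2.resize(d['image'][180:280,330:430],(400,400));b=cv2.resize(s['image'][165:265,290:390],(400,400))
cv2.imwrite('pics/t3.png',np.hstack([a,b])[:,:,::-1])"
```

```text
4.1667 [ 0.52511729 -0.01693154  0.1177073 ] [-0.40257161 -0.35424709  0.03915739] -0.00021020170999413678 y [ 0.212 -0.977  0.   ]
shift cm [ 7.57068392 -0.38714377 -0.16221119]
```

View pics/t3.png

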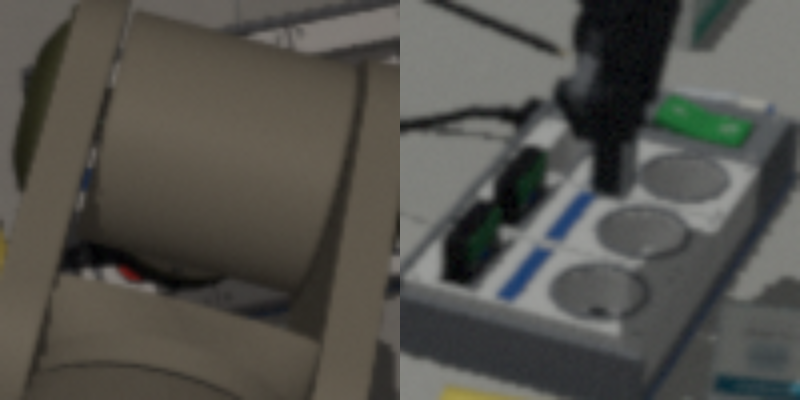

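Emit:
carry_out([
  [[0.5,-0.39,-0.16,0,0,0,0],[2,-0.39,-0.16,0,0,0,0],[3.5,-0.39,-0.16,0,0,0,0],[5,-0.39,-0.16,0,0,0,0],[5,-0.39,-0.16,0,0,0,0]],
])

```text
time_s: 4.68
position: [0.5245, -0.0134, 0.0648]
tool_rot: [[-0.005, 0.209, -0.978], [0.001, -0.978, -0.209], [-1.0, -0.002, 0.004]]
ft_force: [-0.5, 0.5, 0.2]
grip_width: 0.0001
```

```bash
python3 -c "
from h import *;from rig import env
go(env,-.034,.102,.042)
s=env.get_image('scene');p=env.observe()['position'].copy();p[2]-=.011
print('tip px',proj(s,p),'well ctr at tip z',proj(s,[*(Rd@[-.034,.102]+td),p[2]]))
b=cv2.resize(s['image'][180:260,290:390],(800,600*16//15));cv2.imwrite('pics/t4.png',b[:600,:,::-1])"
```

```text
4.6833 [ 0.52448349 -0.01335127  0.06478485] [-0.54734342  0.49580189  0.15984357] 0.00013767412464580112 y [ 0.209 -0.978 -0.002]
shift cm [ 2.27783578 -0.01659888 -0.16222066]
tip px [340.47670544 234.24966833] well ctr at tip z [340.02969244 234.23954444]
```

View pics/t4.png

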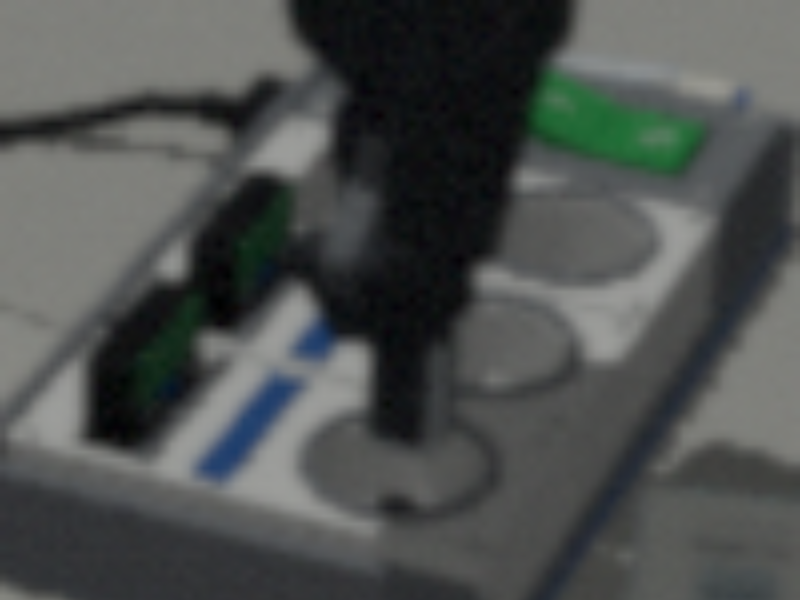

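The tip (410,435 in the crop) is centred over the left well (400,465). Now I'll descend into it.

Emit:
carry_out([
  [[0,0,-0.12,0,0,0,0],[0.7,0,-0.12,0,0,0,0],[1.4,0,-0.12,0,0,0,0],[2,0,-0.12,0,0,0,0],[2,0,-0.12,0,0,0,0]],
])

```text
time_s: 5.15
position: [0.5262, -0.0125, 0.0463]
tool_rot: [[-0.002, 0.211, -0.978], [0.001, -0.978, -0.211], [-1.0, -0.001, 0.002]]
ft_force: [0.2, -0.7, -0.0]
grip_width: 0.0003
```

Emit:
carry_out([
  [[0.15,0,0,0,0,0,0],[0.3,0,0,0,0,0,0],[0.45,0,0,0,0,0,0],[0.6,0,0,0,0,0,0],[0.7,0,0,0,0,0,0]],
])

```text
time_s: 5.57
position: [0.5268, -0.0126, 0.0407]
tool_rot: [[0.0, 0.211, -0.978], [-0.0, -0.978, -0.211], [-1.0, 0.0, -0.0]]
ft_force: [-1.2, 0.3, 3.5]
grip_width: -0.0002
```

Emit:
carry_out([
  [[0.15,0,0,0,0,0,0],[0.3,0,0,0,0,0,0],[0.45,0,0,0,0,0,0],[0.55,0,0,0,0,0,0],[0.65,0,0,0,0,0,0]],
])

```text
time_s: 5.98
position: [0.5269, -0.0126, 0.0348]
tool_rot: [[0.001, 0.211, -0.978], [-0.0, -0.978, -0.211], [-1.0, 0.0, -0.001]]
ft_force: [-5.4, 0.8, 24.2]
grip_width: 0.0
```

Emit:
carry_out([
  [[0.05,0,0,0,0,0,0],[0.1,0,0,0,0,0,0],[0.1,0,0,0,0,0,0]],
])

```text
time_s: 6.23
position: [0.5269, -0.0126, 0.0348]
tool_rot: [[0.002, 0.211, -0.977], [-0.001, -0.977, -0.211], [-1.0, 0.001, -0.001]]
ft_force: [-6.0, 1.1, 23.9]
grip_width: -0.0001
```

The button stops at tip height 23.8 mm with 24 N, so it is home. I'll lift and head to the far half of the rocker, checking the button from there.

Emit:
carry_out([
  [[-1.5,0,0,0,0,0,0],[-4,0,0,0,0,0,0],[-7,0,0,0,0,0,0],[-8.5,2.5,-0.3,0,0,0,0],[-8.5,6,-1,0,0,0,0]],
])

```text
time_s: 6.65
position: [0.5499, -0.0682, 0.1215]
tool_rot: [[0.005, 0.214, -0.977], [-0.001, -0.977, -0.214], [-1.0, 0.002, -0.004]]
ft_force: [1.4, -0.8, -0.1]
grip_width: -0.0001
```

Emit:
carry_out([
  [[0,4,-0.6,0,0,0,0],[0,8,-1.2,0,0,0,0],[0,12,-1.8,0,0,0,0],[0,14.4,-2.1,0,0,0,0],[0,14.4,-2.1,0,0,0,0]],
])

```text
time_s: 7.07
position: [0.6009, -0.2104, 0.117]
tool_rot: [[0.001, 0.207, -0.978], [-0.001, -0.978, -0.207], [-1.0, 0.001, -0.0]]
ft_force: [-1.1, 0.1, -0.1]
grip_width: 0.0001
```

```bash
python3 -c "
from h import *;from rig import env
go(env,-.003,-.102,.0575)
d=env.get_image('top');s=env.get_image('scene')
a=cv2.resize(d['image'][160:280,330:450],(400,400));b=cv2.resize(s['image'][165:265,290:390],(400,400))
cv2.imwrite('pics/t5.png',np.hstack([a,b])[:,:,::-1])"
```

```text
7.0667 [ 0.60085403 -0.21035432  0.11695476] [-1.13845345  0.07611259 -0.1439726 ] 9.482971867616869e-05 y [ 0.207 -0.978  0.001]
shift cm [ 5.94479753 -0.4943656   0.07847533]
```

View pics/t5.png

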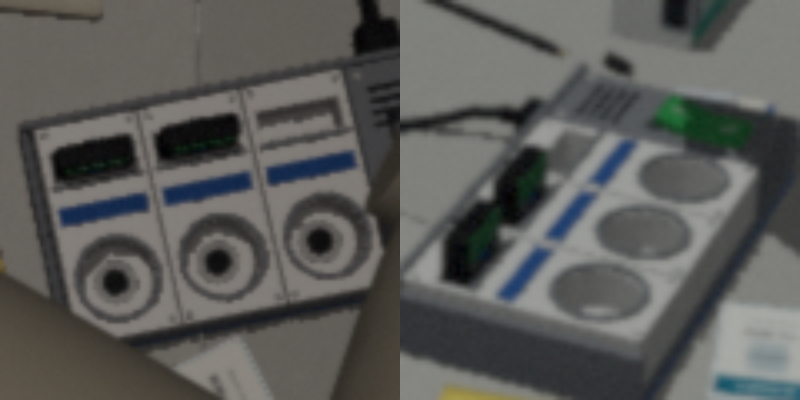

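No red shows in the left well (115,282), so the button stayed home. Now lower onto the far half, after settling.

Emit:
carry_out([
  [[0,0,0,0,0,0,0],[1.5,0,0,0,0,0,0],[3,0,0,0,0,0,0],[4,0,0,0,0,0,0],[4,0,0,0,0,0,0]],
])

```text
time_s: 7.58
position: [0.599, -0.2038, 0.076]
tool_rot: [[-0.004, 0.212, -0.977], [0.002, -0.977, -0.212], [-1.0, -0.003, 0.003]]
ft_force: [-1.1, -0.8, -0.3]
grip_width: 0.0
```

```bash
python3 -c "
from h import *;from rig import env
go(env,-.003,-.102,.0575)"
```

```text
7.5833 [ 0.59901709 -0.2038294   0.07602052] [-1.0927124  -0.77979229 -0.28384509] 1.2914143046804015e-05 y [ 0.212 -0.977 -0.003]
shift cm [1.85159259 0.19507728 0.02693393]
```

Emit:
carry_out([
  [[0,0.18,0,0,0,0,0],[0.4,0.18,0,0,0,0,0],[0.8,0.18,0,0,0,0,0],[1,0.18,0,0,0,0,0],[1.2,0.18,0,0,0,0,0]],
])

```text
time_s: 8.0
position: [0.6004, -0.2072, 0.066]
tool_rot: [[0.0, 0.211, -0.978], [-0.0, -0.978, -0.211], [-1.0, 0.0, -0.0]]
ft_force: [-0.5, 0.8, -0.9]
grip_width: -0.0001
```

Emit:
carry_out([
  [[0.15,0,0,0,0,0,0],[0.3,0,0,0,0,0,0],[0.45,0,0,0,0,0,0],[0.6,0,0,0,0,0,0],[0.7,0,0,0,0,0,0]],
])

```text
time_s: 8.42
position: [0.6008, -0.2073, 0.0592]
tool_rot: [[0.001, 0.211, -0.978], [-0.001, -0.978, -0.211], [-1.0, 0.001, -0.001]]
ft_force: [1.2, 0.7, 2.9]
grip_width: 0.0
```

Emit:
carry_out([
  [[0.05,0,0,0,0,0,0],[0.1,0,0,0,0,0,0],[0.1,0,0,0,0,0,0]],
])

```text
time_s: 8.67
position: [0.6004, -0.2074, 0.058]
tool_rot: [[-0.0, 0.211, -0.978], [-0.0, -0.978, -0.211], [-1.0, 0.0, 0.0]]
ft_force: [2.2, -0.2, 1.4]
grip_width: 0.0004
```

Emit:
carry_out([
  [[0.08,-0.12,0,0,0,0,0],[0.15,-0.12,0,0,0,0,0],[0.22,-0.12,0,0,0,0,0],[0.22,-0.12,0,0,0,0,0]],
])

```text
time_s: 9.0
position: [0.6003, -0.2068, 0.0573]
tool_rot: [[0.001, 0.211, -0.978], [-0.002, -0.978, -0.211], [-1.0, 0.002, -0.001]]
ft_force: [-2.3, -2.6, 13.3]
grip_width: 0.0
```

Stopped firmly at 46.3 mm with 13 N. Lift, retreat to the right and check.

Emit:
carry_out([
  [[-1,0,0,0,0,0,0],[-3,0,0,0,0,0,0],[-6,0,0,0,0,0,0],[-9,3,1,0,0,0,0],[-11,6,3,0,0,0,0]],
])

```text
time_s: 9.42
position: [0.5847, -0.2688, 0.1675]
tool_rot: [[0.001, 0.215, -0.977], [-0.0, -0.977, -0.215], [-1.0, 0.0, -0.001]]
ft_force: [1.8, -0.2, 0.3]
grip_width: -0.0
```

Emit:
carry_out([
  [[0,3,2,0,0,0,0],[0,6,4,0,0,0,0],[0,9,6,0,0,0,0],[0,12,8,0,0,0,0],[0,12,8,0,0,0,0]],
])

```text
time_s: 9.83
position: [0.5277, -0.4094, 0.1642]
tool_rot: [[-0.002, 0.205, -0.979], [-0.0, -0.979, -0.205], [-1.0, -0.0, 0.002]]
ft_force: [-0.3, 0.3, -0.9]
grip_width: 0.0001
```

```bash
python3 -c "
from h import *;from rig import env
go(env,-.003,-.102,.0575)
d=env.get_image('top');s=env.get_image('scene')
a=cv2.resize(d['image'][140:320,290:510],(440,360));b=cv2.resize(s['image'][165:265,290:390],(360,360))
cv2.imwrite('pics/t6.png',np.hstack([a,b])[:,:,::-1])"
```

```text
9.8333 [ 0.52768043 -0.40936821  0.16423213] [-0.28823092  0.31828162 -0.89421186] 0.00013279626526097954 y [ 0.205 -0.979 -0.   ]
shift cm [ 10.65215609 -18.46158239 -11.19001172]
```

View pics/t6.png

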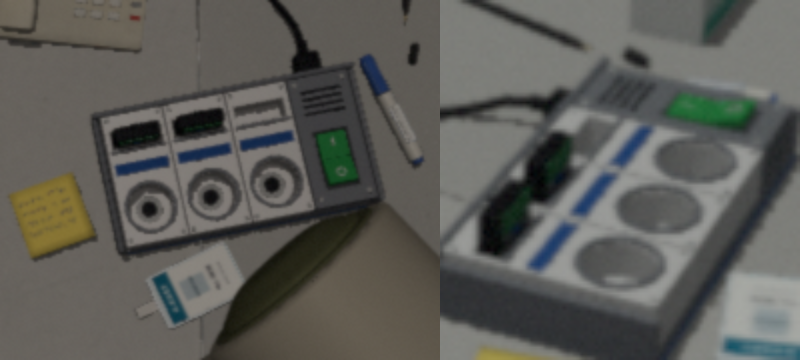

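The rocker is back to its starting (ON) shape, all three buttons show no red, and the bystanders haven't moved. I'll let the arm settle and hand in.

Emit:
carry_out([
  [[0,0,0,0,0,0,0],[0,0,0,0,0,0,0],[0,0,0,0,0,0,0]],
])

```text
time_s: 10.18
position: [0.5316, -0.4027, 0.1652]
tool_rot: [[-0.0, 0.213, -0.977], [0.0, -0.977, -0.213], [-1.0, -0.0, 0.0]]
ft_force: [-0.8, -0.3, -0.6]
grip_width: -0.0001
```

```bash
python3 -c "
from rig import env
print(env.observe()['position']);print(env.close_job())"
```

```text
[ 0.53160788 -0.40270225  0.16522202]
the job is handed in; nothing more can be done
None
```

The job is done and handed in at about 10 s, well under the 51 s limit. Using closed fingertips, I did the steps in the order asked:

1. **Off:** I pressed the rocker's near half down to its stop, at about 46 mm with 15 N. A picture afterwards showed the far half raised.
2. **Reset:** I pressed the popped breaker in the leftmost bay to its hard stop, at about 24 mm with 24 N. No red showed in its well once the arm was out of the way.
3. **On:** I pressed the rocker's far half down to its stop, at about 46 mm with 13 N.

The last pictures show the rocker back in its ON position and no red in any of the three wells. The pagers, marker, badge and notes look undisturbed; the thermometer, well away from the work, was outside these crops. The arm finished clear of the dock, to its right.

No check failed or disagreed. The tool was up to about 3 mm off its aim in places; I corrected that as I went.

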